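# Stand the sample bottles in their spill trays

## Robot

A 6-joint arm with a two-finger parallel gripper is mounted at the origin on the work surface. World frame = base frame: x ahead of the robot, y to its left, z up, the work surface at z = 0. Lengths are in m, angles in rad, forces in N, time in s.
With the tool pointing down it reaches from about 0.3 to 0.875 m from the base axis. Payload 6.4 kg.
Tool frame: the origin (TCP) lies between the finger pads; the fingertips stand ctrl.tip_extent ahead of it and the grasp point (between the pads) is the TCP (ctrl.tip_extent is the distance from the TCP to the fingertips, in m); z points along the fingers, y is the line along which they close (so a half turn about z gives the same grasp; the last joint's range is limited). The gripper opens to 85 mm and grips with 20 to 120 N. Pads are 22 mm wide; open, the fingers measure 114 mm over their backs; the gripper's body (76 mm by 85 mm) begins 54 mm behind the grasp point. The pads swing forward as they close: fully open they stand 13 mm farther back than shut.
Start: joints at [0.983, 0.181, 1.607, -0, 1.354, -0.206], TCP at [0.214, 0.534, 0.25] pointing down, gripper open.
Joint ranges: [-2.99, 2.99], [-0.89, 2.07], [0.3, 2.58], [-1.14, 4.28], [0, 2.63], [-3.12, 3.12]. Speed limits (rad/s): [2.57, 2.57, 3.01, 3.14, 3.14, 3.14].

## Interface

Orientations are given as a unit quaternion [w, x, y, z].
In Python, from bench import ctrl gives the robot as it stands.
- The arm moves only by the tool send_rows, never from a script. Its arguments are lists of equal length, an entry for each row: "dr": the turn, a rotation vector about the tool's x, y, z in units of 6 degrees (1.0 is 6 degrees), a list of three; "xyz": the shift along the tool's x, y, z in cm, a list of three; "jaw": the opening in per cent of the stroke, from 0 (shut) to 100 (fully open). In form: {"dr": [[wx, wy, wz], ...], "xyz": [[dx, dy, dz], ...], "jaw": [jaw, ...]}. A call has exactly 8 rows; each row is the pose to reach, as a shift and turn from the pose commanded when the call began, along the tool's axes at that moment; what a row does not reach only later rows make up. A row lasts 1/8 s, in which the tool goes at most 62.5 mm and 10.7 degrees, less where a joint would pass 70% of its speed; a pose out of reach is approached as far as the arm can. A call with a gripper value outside its range is refused whole. The fingers move at their own pace and stop on an object; the grip force is fixed at half the most. Time passes only in rows, so rows that repeat a pose let the fingers close, or fill a call up. It gives the time, the measured TCP pose, the force, the opening and the grip force at its end, in the units of the state.
- ctrl.get_obs(): the state, without advancing time (a new reading comes with each control period).
- ctrl.camera(name): name is "scene" or "top"; returns the picture (480x640x3 uint8, red, green, blue); there is no depth.
- ctrl.calibration(name): a dict with "camera_matrix" (3x3 intrinsics, pixels), "D" ([k1, k2, p1, p2, k3] as OpenCV has them; the pictures are not rectified), "world_from_camera" (4x4, takes a point from camera to world coordinates). Camera axes: x right, y up, looking along -z (the intrinsics and any distortion apply to the point x, -y, -z); pixel columns grow to the right and rows downward; lengths in m; the calibration is good to about 2 mm. A picture is of the moment at which its call begins. calibration takes no time and is no camera call.
- ctrl.hand_in(): hands the job in; it is judged then, once.
The state is a dict: "time_s": time; "q": joint angles; "dq": joint speeds; "joint_efforts": joint torques, N m; "eef_pos": TCP position; "eef_rot": TCP orientation; "wrist_force": force on the tool from outside, world axes, zero at the start; "torque": the same for the moment, N m; "opening": opening from 0.0 (shut) to 1.0 (fully open); "grasp_force": force on a finger pad.
Only numpy, scipy, OpenCV 4.12 (cv2) and the standard library are available. Lean on these libraries where they do the work, as an engineer would, in place of code of your own. Each camera call takes 0.05 s, during which the arm holds its last target. There are 200 camera calls.

## Task

Stand each of the four white, blue-capped sample bottles in the steel spill tray of its own shape and size: the small round one in the small round tray, the large round one in the large round tray, the small square one in the small square tray and the large square one in the large square tray, each flat on the tray's floor. Keep the bottles upright all the time, and leave the amber jar and the glass beaker standing where they are.

Things in the scene. Friction and masses are not known exactly. Their poses are not given: they have to be found in the camera images.
- round_small: Small round sample bottle, white plastic with a narrower round blue cap, standing upright, loose, 50 to 100 g. Body a plain cylinder 36 mm in diameter from z = 0 to 66 mm, cap 30 mm in diameter up to 82 mm. Origin: centre of its underside, z up. Everything listed stands at least 0.11 m from its neighbours, centre to centre.
- round_large: Large round sample bottle, same white plastic and blue cap, upright, loose, 140 to 280 g. Body a cylinder 60 mm in diameter up to 76 mm, cap 50 mm in diameter up to 94 mm. Origin: centre of its underside, z up.
- square_small: Small, squat square sample bottle, same white plastic, round blue cap, upright, loose, 50 to 100 g. Body 38 x 38 mm in plan up to 46 mm, cap 24 mm in diameter up to 58 mm. Origin: centre of its underside, z up; x and y square to its flat sides.
- square_large: Large square sample bottle, same white plastic, round blue cap, upright, loose, 140 to 280 g. Body 56 x 56 mm in plan up to 72 mm, cap 34 mm in diameter up to 92 mm. Origin: centre of its underside, z up; x and y square to its flat sides.
- tray_round_small: Small round steel spill tray, for the small round bottle; fixed to the bench. Outside 66 mm in diameter, inside 58 mm, wall 4 mm, 14 mm high, floor 3 mm thick. Origin: centre of its underside, z up.
- tray_round_large: Large round steel spill tray, for the large round bottle; fixed. Outside 90 mm in diameter, inside 82 mm, wall 4 mm, 14 mm high, floor 3 mm thick. Origin: centre of its underside, z up.
- tray_square_small: Small square steel spill tray, for the small square bottle; fixed. Outside 70 x 70 mm, inside 62 x 62 mm, wall 4 mm, 14 mm high, floor 3 mm thick. Origin: centre of its underside, z up; x and y square to its sides.
- tray_square_large: Large square steel spill tray, for the large square bottle; fixed. Outside 88 x 88 mm, inside 80 x 80 mm, wall 4 mm, 14 mm high, floor 3 mm thick. Origin: centre of its underside, z up; x and y square to its sides.
- amber_jar: Bystander: amber glass jar with a black lid, loose, 56 mm in diameter, 85 mm high, among the bottles and trays. Origin: centre of its underside, z up.
- beaker: Bystander: empty clear glass beaker, loose, 64 mm across the rim, 80 mm high, among the bottles and trays. Origin: centre of its underside, z up. Nothing else in the area of the bottles and trays is more than 12 mm high; the pen, the spatula and the card there are fixed to the bench.

How it is judged:
At the end, for the whole second after the job is handed in: Each bottle stands in the tray of its own shape and size: centre within 19 mm of the tray's centre, underside within 0 to 6 mm above the tray's underside (the floor is 3 mm), upright within 0.08 rad, at rest (under 0.02 m/s) (horizontal distance between round_small and tray_round_small below 0.019 m and z of round_small in the frame of tray_round_small between 0 and 0.006 m and angle between each of round_small, round_large, square_small, square_large's own z axis and vertical below 0.08 rad and linear speed of each of round_small, round_large, square_small, square_large below 0.02 m/s and horizontal distance between round_large and tray_round_large below 0.019 m and z of round_large in the frame of tray_round_large between 0 and 0.006 m and horizontal distance between square_small and tray_square_small below 0.019 m and z of square_small in the frame of tray_square_small between 0 and 0.006 m and horizontal distance between square_large and tray_square_large below 0.019 m and z of square_large in the frame of tray_square_large between 0 and 0.006 m); the robot touches nothing.
It fails at once if a sample bottle is tipped by more than 35 degrees (angle between any of round_small, round_large, square_small, square_large's own z axis and vertical above 0.61 rad).
It fails at once if the amber jar is pushed more than 20 mm or tipped (distance of amber_jar from where it was at the start of the episode above 0.02 m or angle between amber_jar's own z axis and vertical above 0.35 rad).
It fails at once if the beaker is pushed more than 20 mm or tipped (distance of beaker from where it was at the start of the episode above 0.02 m or angle between beaker's own z axis and vertical above 0.35 rad).
It also fails if it takes over 106 s, if anything falls off the work surface, if the arm or the gripper's body presses on something with over 40 N, if the wrist force passes 120 N, or if a joint passes its speed limit or range.

## Working session

There is one attempt and no reset: what is moved stays moved. The work goes in short steps, Python scripts to look and compute and a tool call to move; the robot and the scene stay as the last step left them, time stands still between calls to the robot, and variables do not carry over. Pictures are saved under pics/ and viewed, at most 14 in all, crops included, and the job is handed in when it is done.

Besides the shell and the picture viewer there is one more tool, called after "Request:" as name(argument=value, ...) on one line, values as JSON. send_rows: Moves the arm, as the interface text tells. Its arguments: {"type":"object","properties":{"dr":{"type":"array","items":{"type":"array","items":{"type":"number"}}},"xyz":{"type":"array","items":{"type":"array","items":{"type":"number"}}},"jaw":{"type":"array","items":{"type":"number"}}},"required":["dr","xyz","jaw"]}

```bash
mkdir -p pics; python3 - <<'E'
from bench import ctrl
import cv2
for n in("top","scene"):
    cv2.imwrite(f"pics/{n}0.png",ctrl.camera(n)[:,:,::-1]); c=ctrl.calibration(n); print(n,c)
print(ctrl.get_obs(),ctrl.tip_extent)
E
```

```text
top {'camera_matrix': array([[509.87763061,   0.        , 322.19298337],
       [  0.        , 509.87763061, 231.93307059],
       [  0.        ,   0.        ,   1.        ]]), 'D': array([-0.14662824,  0.        ,  0.        ,  0.        ,  0.        ]), 'world_from_camera': array([[ 0.01303555,  0.9815121 , -0.1909557 ,  0.33727192],
       [-0.99955062,  0.01794635,  0.02401011,  0.01037288],
       [ 0.02699317,  0.19055691,  0.98130496,  1.08160225],
       [ 0.        ,  0.        ,  0.        ,  1.        ]])}
scene {'camera_matrix': array([[573.72133663,   0.        , 312.87680084],
       [  0.        , 573.72133663, 236.26378677],
       [  0.        ,   0.        ,   1.        ]]), 'D': array([0.03358382, 0.        , 0.        , 0.        , 0.        ]), 'world_from_camera': array([[-0.6987102 , -0.5810421 ,  0.4173657 ,  0.98081916],
       [ 0.71531313, -0.57675001,  0.39457135,  0.4395502 ],
       [ 0.0114531 ,  0.57423819,  0.81860816,  0.95486966],
       [ 0.        ,  0.        ,  0.        ,  1.        ]])}
{'time_s': 0.1, 'q': array([ 9.82702546e-01,  1.81477253e-01,  1.60790877e+00,  9.50540575e-06,
        1.35380170e+00, -2.06297969e-01]), 'dq': array([ 1.26190470e-04, -1.36715293e-03, -2.65210597e-03,  4.66860244e-04,
       -9.41455406e-05,  1.37244619e-03]), 'joint_efforts': array([ 9.48895395e-04, -4.45875692e+01, -3.52241957e+01, -2.16041781e-04,
        3.96660995e-03, -1.26477568e-05]), 'eef_pos': array([0.21395275, 0.53320868, 0.24946795]), 'eef_rot': array([-3.12792626e-04,  1.89741514e-01,  9.81833755e-01, -7.33650751e-04]), 'wrist_force': array([ 0.41824436, -0.21934278,  0.76127635]), 'torque': array([-0.06455629, -0.04576976,  0.04344109]), 'grasp_force': 0.0, 'opening': 1.002540749515265} 0.019
```

View pics/top0.png

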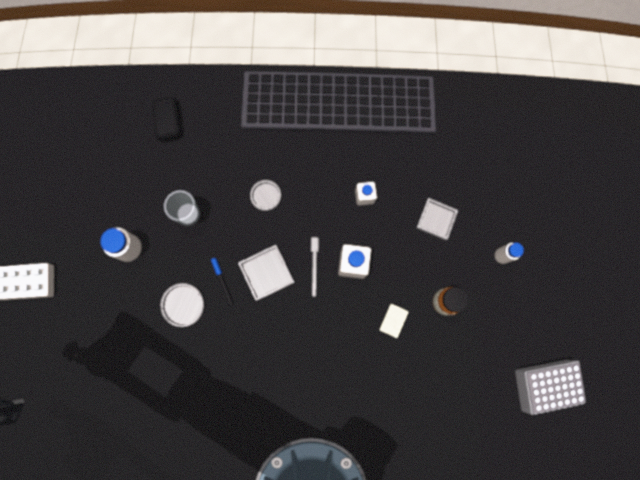

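View pics/scene0.png

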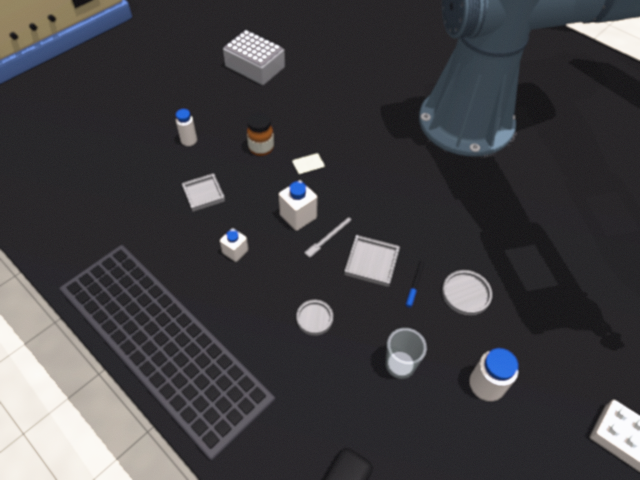

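```bash
cat > h.py <<'E'
from bench import ctrl
import cv2,numpy as np
def cam(n):
    c=ctrl.calibration(n);return c["camera_matrix"],c["D"],c["world_from_camera"]
def p2w(n,px,z):
    K,D,T=cam(n);u=cv2.undistortPoints(np.array(px,float).reshape(-1,1,2),K,D)[:,0]
    d=np.c_[u[:,0],-u[:,1],-np.ones(len(u))]@T[:3,:3].T;o=T[:3,3]
    return o+d*((z-o[2])/d[:,2])[:,None]
def w2p(n,P):
    K,D,T=cam(n);q=(np.atleast_2d(P)-T[:3,3])@T[:3,:3]*[1,-1,-1]
    return cv2.projectPoints(q,np.zeros(3),np.zeros(3),K,D)[0][:,0]
E
python3 - <<'E'
from h import *
im=cv2.imread("pics/top0.png")
for k,x in(("L",95),("R",310)):
    c=cv2.resize(im[170:340,x:x+225],None,fx=3.5,fy=3.5,interpolation=cv2.INTER_CUBIC);cv2.imwrite(f"pics/top{k}.png",c)
for n in("top","scene"):
    im=cv2.imread(f"pics/{n}0.png");h=cv2.cvtColor(im,cv2.COLOR_BGR2HSV)
    m=cv2.inRange(h,(105,140,80),(125,255,255));_,_,s,c=cv2.connectedComponentsWithStats(m)
    for a,b in zip(s[1:],c[1:]):
        if a[4]>60: print(n,a,b.round(1),p2w(n,b,.08).round(3))
E
```

```text
top [100 228  26  24 478] [112.1 240. ] [[0.508 0.411 0.08 ]]
top [509 242  15  14 167] [516.4 249.1] [[ 0.503 -0.414  0.08 ]]
top [349 251  15  15 177] [356.  258.2] [[ 0.48  -0.082  0.08 ]]
top [210 258  12  17 117] [215.7 266.1] [[0.459 0.196 0.08 ]]
scene [175 108  16  14 156] [182.5 114.1] [[ 0.502 -0.41   0.08 ]]
scene [290 181  16  18 220] [297.3 189.4] [[ 0.476 -0.083  0.08 ]]
scene [227 231  11  10  90] [232.  235.2] [[ 0.639 -0.091  0.08 ]]
scene [406 288  11  19 138] [410.8 297.1] [[0.507 0.229 0.08 ]]
scene [486 347  33  33 810] [501.4 363.1] [[0.499 0.408 0.08 ]]
```

View pics/topL.png

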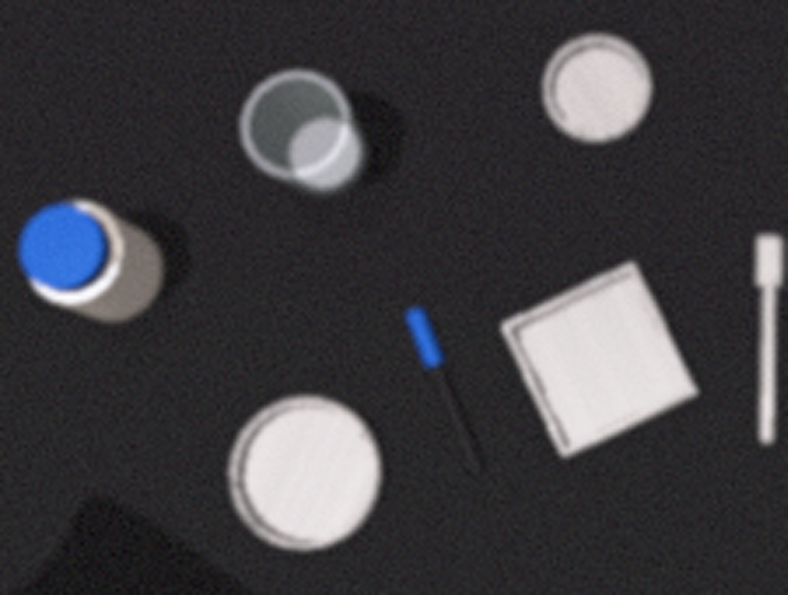

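View pics/topR.png

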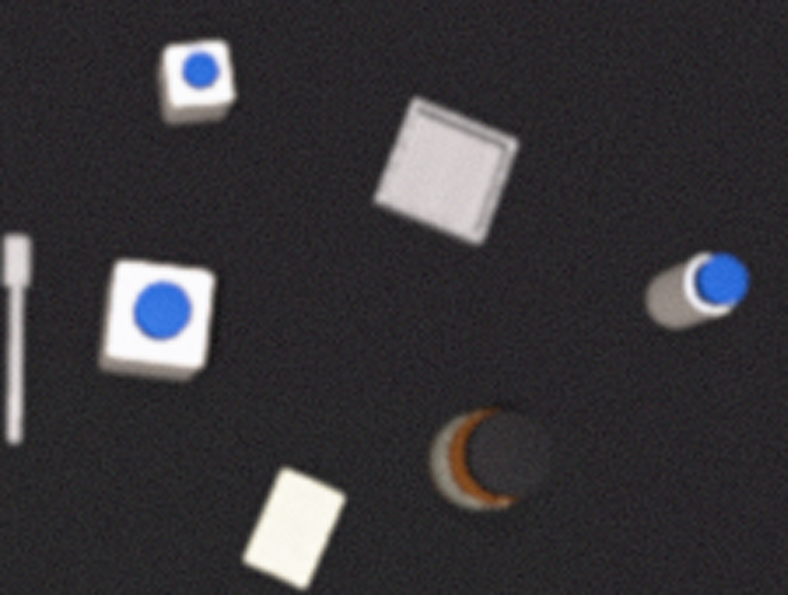

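```bash
python3 - <<'E'
from h import *
def f(s,P,z):
    P=(np.array(P,float)+.5)/3.5-.5+[95 if s=="L" else 310,170]; return p2w("top",P,z)
for nm,s,P,z in [("RL","L",[(64,246)],.094),("tRS","L",[(598,88)],.014),("tRL","L",[(305,472)],.014),("beaker","L",[(297,126)],.08),
 ("SS","R",[(201,70)],.058),("SL","R",[(162,310)],.092),("RS","R",[(722,280)],.082),("jar","R",[(510,452)],.085)]:
    print(nm,f(s,P,z).round(4)[0])
for nm,s,P,z in [("tSL","L",[(635,262),(697,392),(565,457),(502,325)],.014),("tSS","R",[(414,98),(518,143),(481,243),(375,202)],.014),
 ("SS","R",[(164,48),(228,41),(235,100),(170,108)],.046),("SL","R",[(118,262),(214,273),(207,366),(108,358)],.072)]:
    w=f(s,P,z)[:,:2]; e=np.diff(np.r_[w,w[:1]],axis=0); a=np.degrees(np.arctan2(e[:,1],e[:,0]))%90
    print(nm,w.mean(0).round(4),a.round(1),np.linalg.norm(e,axis=1).round(4))
o=ctrl.get_obs()
from scipy.spatial.transform import Rotation as R
print(R.from_quat(o["eef_rot"],scalar_first=True).as_matrix().round(3))
E
```

```text
RL [0.5055 0.404  0.094 ]
tRS [0.6246 0.108  0.014 ]
tRL [0.3851 0.2758 0.014 ]
beaker [0.5813 0.2765 0.08  ]
SS [ 0.6282 -0.1073  0.058 ]
SL [ 0.4785 -0.0808  0.092 ]
RS [ 0.5021 -0.412   0.082 ]
jar [ 0.4011 -0.2796  0.085 ]
tSL [0.4569 0.1013] [26.7 27.4 27.4 26.8] [0.0876 0.0875 0.0884 0.0886]
tSS [ 0.5793 -0.2661] [67.3 67.9 69.6 68.4] [0.0711 0.0691 0.0705 0.072 ]
SS [ 0.629  -0.1076] [7.8 6.  8.4 5.4] [0.0393 0.0371 0.0397 0.0376]
SL [ 0.4787 -0.0825] [84.4 85.5 86.2 84.5] [0.0557 0.054  0.0567 0.0558]
[[-0.928  0.373 -0.001]
 [ 0.373  0.928 -0.001]
 [ 0.    -0.002 -1.   ]]
```

```bash
cat >> h.py <<'E'
from scipy.spatial.transform import Rotation as R
def go(*wps,cmd=None):
    o=ctrl.get_obs();M=R.from_quat(o["eef_rot"],scalar_first=True)
    p=o["eef_pos"] if cmd is None else np.array(cmd)
    print("t",round(o["time_s"],2),"p",o["eef_pos"].round(4),"open",round(o["opening"],3),"gf",round(o["grasp_force"],1))
    for w in wps:
        a=np.radians(w[3]);y=np.array([np.cos(a),np.sin(a),0]);z=np.array([0,0,-1.]);T=R.from_matrix(np.c_[np.cross(y,z),y,z])
        print(w,"dr",((M.inv()*T).as_rotvec(degrees=True)/6).round(2),"cm",(M.inv().apply(np.array(w[:3])-p)*100).round(2))
E
python3 -c "
from h import *
go((.5055,.404,.25,68),(.5055,.404,.15,68),(.5055,.404,.052,68),(.385,.2758,.25,68))"
```

```text
t 0.1 p [0.214  0.5332 0.2495] open 1.003 gf 0.0
(0.5055, 0.404, 0.25, 68) dr [-0.01 -0.    0.02] cm [-31.87  -1.13  -0.06]
(0.5055, 0.404, 0.15, 68) dr [-0.01 -0.    0.02] cm [-31.87  -1.11   9.94]
(0.5055, 0.404, 0.052, 68) dr [-0.01 -0.    0.02] cm [-31.88  -1.1   19.74]
(0.385, 0.2758, 0.25, 68) dr [-0.01 -0.    0.02] cm [-25.46 -17.51  -0.03]
```

Request:
send_rows(dr=[[0,0,0],[0,0,0],[0,0,0],[0,0,0],[0,0,0],[0,0,0],[0,0,0],[0,0,0]], xyz=[[-4,-0.1,0],[-10,-0.4,0],[-16,-0.6,0],[-22,-0.8,0],[-28,-1,0],[-31.9,-1.1,2],[-31.9,-1.1,5],[-31.9,-1.1,8]], jaw=[100,100,100,100,100,100,100,100])

```text
time_s: 1.1
eef_pos: [0.5066, 0.4037, 0.1687]
eef_rot: [-0.0, 0.191, 0.982, -0.0]
wrist_force: [0.5, -0.3, -1.6]
opening: 0.996
grasp_force: 0.0
```

```bash
python3 -c "
from h import *
go((.5055,.404,.052,68))
cv2.imwrite('pics/s1.png',cv2.resize(ctrl.camera('scene')[180:480,300:640,::-1],None,fx=2,fy=2))"
```

```text
t 1.1 p [0.5066 0.4037 0.1687] open 0.996 gf 0.0
(0.5055, 0.404, 0.052, 68) dr [-0.01 -0.01  0.01] cm [ 1.100e-01 -1.000e-02  1.167e+01]
```

View pics/s1.png

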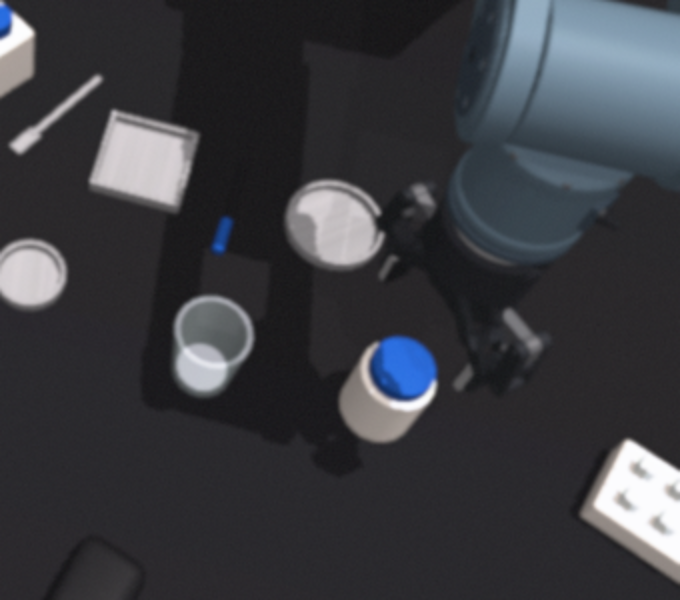

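Gripper sits above the large bottle (cap at crop 403,367; fingers at 405,235 and 500,350), consistent with a descent straight down.

Request:
send_rows(dr=[[0,0,0],[0,0,0],[0,0,0],[0,0,0],[0,0,0],[0,0,0],[0,0,0],[0,0,0]], xyz=[[0.1,0,3],[0.1,0,6],[0.1,0,9],[0.1,0,11.7],[0.1,0,11.7],[0.1,0,11.7],[0.1,0,11.7],[0.1,0,11.7]], jaw=[100,100,100,100,100,40,40,40])

```text
time_s: 2.15
eef_pos: [0.5066, 0.4057, 0.0556]
eef_rot: [0.001, 0.19, 0.982, 0.001]
wrist_force: [-0.1, -0.4, 7.5]
opening: 0.686
grasp_force: 65.2
```

```bash
python3 -c "
from h import *
go((.5055,.404,.18,68),(.385,.2758,.18,68),(.385,.2758,.07,68))"
```

```text
t 2.15 p [0.5066 0.4057 0.0556] open 0.686 gf 65.2
(0.5055, 0.404, 0.18, 68) dr [0.03 0.02 0.02] cm [ 1.000e-02 -1.600e-01 -1.244e+01]
(0.385, 0.2758, 0.18, 68) dr [0.03 0.02 0.02] cm [  6.42 -16.55 -12.5 ]
(0.385, 0.2758, 0.07, 68) dr [0.03 0.02 0.02] cm [  6.44 -16.58  -1.5 ]
```

Request:
send_rows(dr=[[0,0,0],[0,0,0],[0,0,0],[0,0,0],[0,0,0],[0,0,0],[0,0,0],[0,0,0]], xyz=[[0,0,-2],[0,0,-5],[0,0,-9],[1.5,-4,-11],[3,-8,-11],[4.6,-12,-11],[6,-15.5,-11],[6.4,-16.6,-11]], jaw=[40,40,40,40,40,40,40,40])

```text
time_s: 3.15
eef_pos: [0.3824, 0.2737, 0.1639]
eef_rot: [-0.0, 0.19, 0.982, -0.0]
wrist_force: [0.7, 0.1, -1.7]
opening: 0.686
grasp_force: 65.3
```

```bash
python3 -c "
from h import *
go((.385,.2758,.0586,68))
print(ctrl.get_obs()['wrist_force'])
cv2.imwrite('pics/s2.png',cv2.resize(ctrl.camera('scene')[180:480,300:640,::-1],None,fx=2,fy=2))"
```

```text
t 3.15 p [0.3824 0.2737 0.1639] open 0.686 gf 65.3
(0.385, 0.2758, 0.0586, 68) dr [-0.   -0.    0.02] cm [-0.16  0.3  10.53]
[ 0.68724413  0.12206274 -1.73431027]
```

View pics/s2.png

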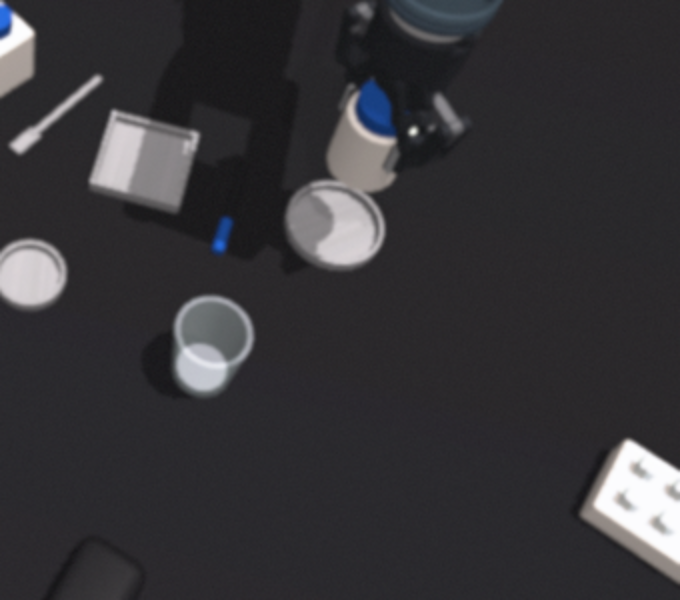

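The bottle hangs upright at (365,130), tray at (335,225) below it. Lowering.

Request:
send_rows(dr=[[0,0,0],[0,0,0],[0,0,0],[0,0,0],[0,0,0],[0,0,0],[0,0,0],[0,0,0]], xyz=[[-0.2,0.2,2.5],[-0.2,0.2,5],[-0.2,0.2,7.5],[-0.2,0.2,9],[-0.2,0.2,10],[-0.2,0.2,10.4],[-0.2,0.2,10.6],[-0.2,0.2,10.6]], jaw=[40,40,40,40,40,40,40,40])

```text
time_s: 4.2
eef_pos: [0.3872, 0.2761, 0.0586]
eef_rot: [0.0, 0.19, 0.982, 0.0]
wrist_force: [-2.8, -1.5, 4.8]
opening: 0.684
grasp_force: 65.9
```

Request:
send_rows(dr=[[0,0,0],[0,0,0],[0,0,0],[0,0,0],[0,0,0],[0,0,0],[0,0,0],[0,0,0]], xyz=[[0,0,0],[0,0,0],[0,0,0],[0,0,0],[0,0,-2],[0,0,-5],[0,0,-9],[0,0,-13]], jaw=[100,100,100,100,100,100,100,100])

```text
time_s: 5.2
eef_pos: [0.3863, 0.2757, 0.1883]
eef_rot: [-0.0, 0.19, 0.982, -0.0]
wrist_force: [-0.6, 0.5, 0.2]
opening: 0.997
grasp_force: 0.0
```

```bash
python3 -c "
from h import *
go((.4785,-.0815,.19,85),(.4785,-.0815,.05,85))
im=ctrl.camera('top')[...,::-1]
cv2.imwrite('pics/t3.png',cv2.resize(im[170:340,95:320],None,fx=3,fy=3))"
```

```text
t 5.2 p [0.3863 0.2757 0.1883] open 0.997 gf 0.0
(0.4785, -0.0815, 0.19, 85) dr [-0.   -0.   -2.81] cm [-21.86 -29.71  -0.17]
(0.4785, -0.0815, 0.05, 85) dr [-0.   -0.   -2.81] cm [-21.87 -29.71  13.83]
```

View pics/t3.png

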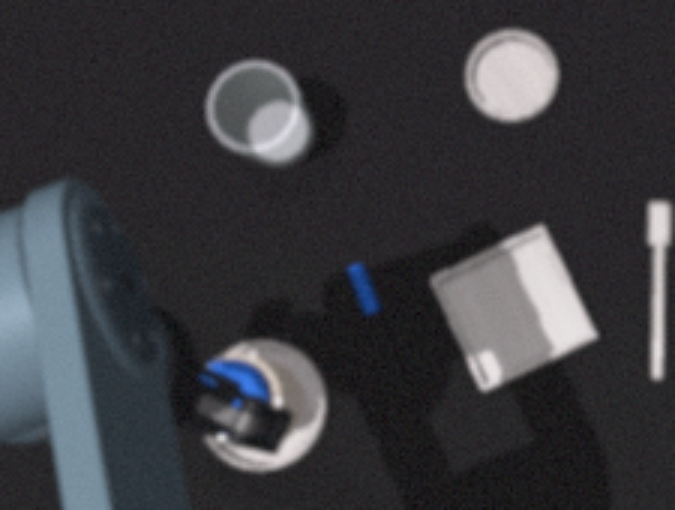

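The large round bottle stands in the large round tray (262,405), cap upright. Next the large square bottle.

Request:
send_rows(dr=[[0,0,-0.3],[0,0,-0.8],[0,0,-1.3],[0,0,-1.8],[0,0,-2.3],[0,0,-2.8],[0,0,-2.8],[0,0,-2.8]], xyz=[[-2.2,-3,-1],[-6,-8,-1],[-9.6,-13,-1],[-13.2,-18,-1],[-17,-23,-1],[-20,-27,-0.2],[-21.9,-29.7,-0.2],[-21.9,-29.7,2]], jaw=[100,100,100,100,100,100,100,100])

```text
time_s: 6.25
eef_pos: [0.481, -0.0845, 0.1684]
eef_rot: [0.002, 0.046, 0.999, -0.001]
wrist_force: [0.1, 0.8, -0.0]
opening: 1.0
grasp_force: 0.0
```

```bash
python3 -c "
from h import *
go((.4785,-.0815,.05,85))"
```

```text
t 6.25 p [ 0.481  -0.0845  0.1684] open 1.0 gf 0.0
(0.4785, -0.0815, 0.05, 85) dr [-0.02  0.04 -0.05] cm [ 0.32  0.3  11.83]
```

Request:
send_rows(dr=[[0,0,0],[0,0,0],[0,0,0],[0,0,0],[0,0,0],[0,0,0],[0,0,0],[0,0,0]], xyz=[[0.1,0,2.5],[0.1,0,5.5],[0.1,0,8.5],[0.1,0,11],[0.1,0,11.9],[0.1,0,11.9],[0.1,0,11.9],[0.1,0,11.9]], jaw=[100,100,100,100,100,35,35,35])

```text
time_s: 7.25
eef_pos: [0.4791, -0.0817, 0.0494]
eef_rot: [0.001, 0.044, 0.999, -0.0]
wrist_force: [0.2, -0.7, 0.8]
opening: 0.649
grasp_force: 63.6
```

```bash
python3 -c "
from h import *
go((.457,.1013,.17,117),(.457,.1013,.055,117))"
```

```text
t 7.25 p [ 0.4791 -0.0817  0.0494] open 0.649 gf 63.6
(0.457, 0.1013, 0.17, 117) dr [-0.01  0.02 -5.35] cm [  3.79  18.02 -12.08]
(0.457, 0.1013, 0.055, 117) dr [-0.01  0.02 -5.35] cm [ 3.82 18.03 -0.58]
```

Request:
send_rows(dr=[[0,0,0],[0,0,0],[0,0,-0.5],[0,0,-1.7],[0,0,-2.9],[0,0,-4.1],[0,0,-5],[0,0,-5.35]], xyz=[[0,0,-3],[0,0,-7],[0.3,1.5,-10],[1.2,5.5,-11],[2,10,-11],[3,14,-11],[3.6,17,-11],[3.8,18,-11]], jaw=[35,35,35,35,35,35,35,35])

```text
time_s: 8.25
eef_pos: [0.4559, 0.1028, 0.1587]
eef_rot: [0.0, -0.235, 0.972, -0.0]
wrist_force: [-0.1, -0.1, -1.5]
opening: 0.65
grasp_force: 64.1
```

```bash
python3 -c "
from h import *
go((.457,.1013,.0525,117))
cv2.imwrite('pics/s4.png',cv2.resize(ctrl.camera('scene')[100:400,200:540,::-1],None,fx=2,fy=2))"
```

```text
t 8.25 p [0.4559 0.1028 0.1587] open 0.65 gf 64.1
(0.457, 0.1013, 0.0525, 117) dr [-0.    0.01  0.04] cm [-0.02 -0.18 10.62]
```

View pics/s4.png

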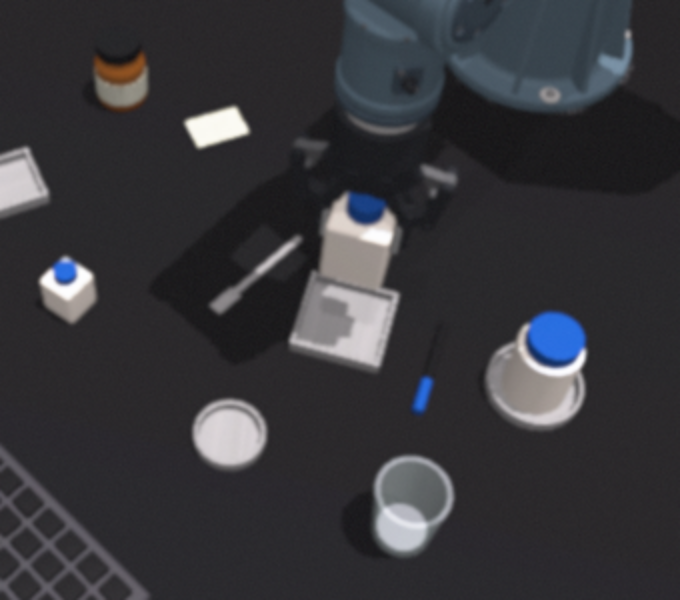

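The large square bottle hangs upright and aligned (360,250) over its tray (345,320); the round large one stands well in its tray (540,380).

Request:
send_rows(dr=[[0,0,0],[0,0,0],[0,0,0],[0,0,0],[0,0,0],[0,0,0],[0,0,0],[0,0,0]], xyz=[[0,-0.1,2.5],[0,-0.1,5],[0,-0.1,7.5],[0,-0.1,9],[0,-0.1,10],[0,-0.1,10.5],[0,-0.1,10.6],[0,-0.1,10.6]], jaw=[35,35,35,35,35,35,35,35])

```text
time_s: 9.3
eef_pos: [0.4572, 0.1005, 0.0528]
eef_rot: [0.0, -0.234, 0.972, -0.0]
wrist_force: [-1.1, -0.7, -1.3]
opening: 0.649
grasp_force: 64.0
```

Request:
send_rows(dr=[[0,0,0],[0,0,0],[0,0,0],[0,0,0],[0,0,0],[0,0,0],[0,0,0],[0,0,0]], xyz=[[0,0,0],[0,0,0],[0,0,0],[0,0,0],[0,0,-2],[0,0,-5],[0,0,-9],[0,0,-13]], jaw=[100,100,100,100,100,100,100,100])

```text
time_s: 10.3
eef_pos: [0.4564, 0.1005, 0.1834]
eef_rot: [-0.0, -0.234, 0.972, 0.0]
wrist_force: [1.2, -0.1, 0.2]
opening: 0.998
grasp_force: 0.0
```

```bash
python3 -c "
from h import *
go((.6285,-.1075,.19,97),(.6285,-.1075,.15,97))"
```

```text
t 10.3 p [0.4564 0.1005 0.1834] open 0.998 gf 0.0
(0.6285, -0.1075, 0.19, 97) dr [ 0.   -0.    3.34] cm [ -5.88 -26.35  -0.67]
(0.6285, -0.1075, 0.15, 97) dr [ 0.   -0.    3.34] cm [ -5.88 -26.35   3.33]
```

Request:
send_rows(dr=[[0,0,0.4],[0,0,1],[0,0,1.6],[0,0,2.2],[0,0,2.8],[0,0,3.3],[0,0,3.35],[0,0,3.35]], xyz=[[-0.7,-3,-0.5],[-1.7,-7.5,-0.5],[-2.9,-13,-0.5],[-4,-18,-0.5],[-5,-22.5,-0.5],[-5.9,-26.3,0],[-5.9,-26.3,3],[-5.9,-26.3,3.3]], jaw=[100,100,100,100,100,100,100,100])

```text
time_s: 11.3
eef_pos: [0.6269, -0.1067, 0.1463]
eef_rot: [-0.003, -0.06, 0.998, 0.001]
wrist_force: [-0.4, 0.2, -1.2]
opening: 0.999
grasp_force: 0.0
```

```bash
python3 -c "
from h import *
go((.6285,-.1075,.034,97))"
```

```text
t 11.3 p [ 0.6269 -0.1067  0.1463] open 0.999 gf 0.0
(0.6285, -0.1075, 0.034, 97) dr [ 0.03 -0.05 -0.02] cm [-0.21 -0.13 11.23]
```

Request:
send_rows(dr=[[0,0,0],[0,0,0],[0,0,0],[0,0,0],[0,0,0],[0,0,0],[0,0,0],[0,0,0]], xyz=[[-0.1,0,2.5],[-0.1,0,5.5],[-0.1,0,8.5],[-0.1,0,11],[-0.1,0,11.5],[-0.1,0,11.5],[-0.1,0,11.5],[-0.1,0,11.5]], jaw=[100,100,100,100,15,15,15,15])

```text
time_s: 12.3
eef_pos: [0.6311, -0.1073, 0.0362]
eef_rot: [0.002, -0.06, 0.998, -0.001]
wrist_force: [-0.0, -0.1, 5.1]
opening: 0.436
grasp_force: 61.8
```

```bash
python3 -c "
from h import *
go((.579,-.266,.17,68),(.579,-.266,.037,68))"
```

```text
t 12.3 p [ 0.6311 -0.1073  0.0362] open 0.436 gf 61.8
(0.579, -0.266, 0.17, 68) dr [-0.01  0.03  4.82] cm [  7.05 -15.15 -13.38]
(0.579, -0.266, 0.037, 68) dr [-0.01  0.03  4.82] cm [  7.09 -15.13  -0.08]
```

Request:
send_rows(dr=[[0,0,0],[0,0,0],[0,0,0.5],[0,0,1.5],[0,0,2.5],[0,0,3.6],[0,0,4.6],[0,0,4.8]], xyz=[[0,0,-3],[0,0,-7],[0.5,-1,-10],[2,-4.5,-11.5],[3.8,-8,-11.5],[5.4,-11.5,-11.5],[6.7,-14.4,-11.5],[7.1,-15.1,-11.5]], jaw=[15,15,15,15,15,15,15,15])

```text
time_s: 13.3
eef_pos: [0.5768, -0.2673, 0.1497]
eef_rot: [0.0, 0.191, 0.982, -0.0]
wrist_force: [-0.3, 0.3, -0.5]
opening: 0.437
grasp_force: 61.1
```

```bash
python3 -c "
from h import *
go((.579,-.266,.039,68))
cv2.imwrite('pics/s5.png',cv2.resize(ctrl.camera('scene')[80:380,120:460,::-1],None,fx=2,fy=2))"
```

```text
t 13.3 p [ 0.5768 -0.2673  0.1497] open 0.437 gf 61.1
(0.579, -0.266, 0.039, 68) dr [-0.    0.01 -0.01] cm [-0.15  0.2  11.07]
```

View pics/s5.png

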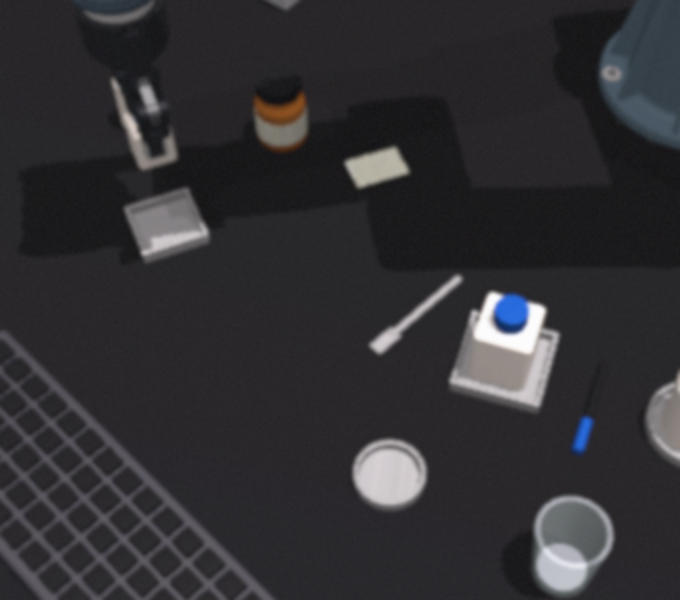

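Large square bottle stands centred in its tray (505,350); the small square one is held over its tray (165,222).

Request:
send_rows(dr=[[0,0,0],[0,0,0],[0,0,0],[0,0,0],[0,0,0],[0,0,0],[0,0,0],[0,0,0]], xyz=[[-0.1,0.2,2.5],[-0.1,0.2,5],[-0.1,0.2,7.5],[-0.1,0.2,9.5],[-0.1,0.2,10.5],[-0.1,0.2,11],[-0.1,0.2,11.1],[-0.1,0.2,11.1]], jaw=[15,15,15,15,15,15,15,15])

```text
time_s: 14.35
eef_pos: [0.5798, -0.2642, 0.0392]
eef_rot: [0.001, 0.19, 0.982, -0.0]
wrist_force: [0.4, 2.2, 1.9]
opening: 0.433
grasp_force: 61.2
```

Request:
send_rows(dr=[[0,0,0],[0,0,0],[0,0,0],[0,0,0],[0,0,0],[0,0,0],[0,0,0],[0,0,0]], xyz=[[0,0,0],[0,0,0],[0,0,0],[0,0,0],[0,0,-2],[0,0,-5],[0,0,-9],[0,0,-14]], jaw=[100,100,100,100,100,100,100,100])

```text
time_s: 15.35
eef_pos: [0.5787, -0.2636, 0.1802]
eef_rot: [-0.0, 0.19, 0.982, 0.0]
wrist_force: [0.2, 0.1, 0.3]
opening: 0.997
grasp_force: 0.0
```

```bash
python3 -c "
from h import *
go((.502,-.412,.18,68),(.502,-.412,.045,68))"
```

```text
t 15.35 p [ 0.5787 -0.2636  0.1802] open 0.997 gf 0.0
(0.502, -0.412, 0.18, 68) dr [ 0.   -0.01  0.02] cm [  1.59 -16.63   0.02]
(0.502, -0.412, 0.045, 68) dr [ 0.   -0.01  0.02] cm [  1.58 -16.63  13.52]
```

Request:
send_rows(dr=[[0,0,0],[0,0,0],[0,0,0],[0,0,0],[0,0,0],[0,0,0],[0,0,0],[0,0,0]], xyz=[[0.3,-3,0],[0.8,-8,0],[1.2,-13,0],[1.6,-16.6,0],[1.6,-16.6,0],[1.6,-16.6,3],[1.6,-16.6,5],[1.6,-16.6,5]], jaw=[100,100,100,100,100,100,100,100])

```text
time_s: 16.35
eef_pos: [0.5019, -0.41, 0.1264]
eef_rot: [-0.002, 0.189, 0.982, 0.001]
wrist_force: [0.0, 0.1, -0.4]
opening: 1.002
grasp_force: 0.0
```

```bash
python3 -c "
from h import *
go((.502,-.412,.045,68))
im=ctrl.camera('scene')[...,::-1]
cv2.imwrite('pics/s6.png',cv2.resize(im[60:260,120:360],None,fx=3,fy=3))"
```

```text
t 16.35 p [ 0.5019 -0.41    0.1264] open 1.002 gf 0.0
(0.502, -0.412, 0.045, 68) dr [ 0.02 -0.03  0.03] cm [-0.11 -0.2   8.14]
```

View pics/s6.png

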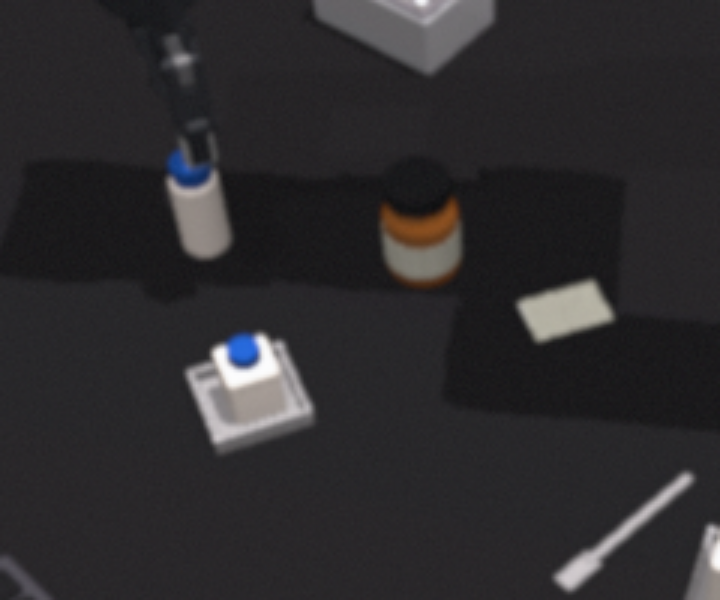

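Small square bottle stands in its tray (248,385); the gripper is over the small round bottle (195,160).

Request:
send_rows(dr=[[0,0,0],[0,0,0],[0,0,0],[0,0,0],[0,0,0],[0,0,0],[0,0,0],[0,0,0]], xyz=[[0,0,2.5],[0,0,5],[0,0,7.5],[0,0,8.5],[0,0,8.5],[0,0,8.5],[0,0,8.5],[0,0,8.5]], jaw=[100,100,100,100,15,15,15,15])

```text
time_s: 17.4
eef_pos: [0.5032, -0.4127, 0.0449]
eef_rot: [0.001, 0.19, 0.982, -0.001]
wrist_force: [-1.2, -0.0, 6.2]
opening: 0.41
grasp_force: 59.9
```

```bash
python3 -c "
from h import *
go((.502,-.412,.20,68),(.6246,.108,.2,68),(.6246,.108,.048,68))"
```

```text
t 17.4 p [ 0.5032 -0.4127  0.0449] open 0.41 gf 59.9
(0.502, -0.412, 0.2, 68) dr [-0.01  0.02  0.02] cm [ 1.000e-01  1.000e-02 -1.552e+01]
(0.6246, 0.108, 0.2, 68) dr [-0.01  0.02  0.02] cm [  8.1   52.83 -15.59]
(0.6246, 0.108, 0.048, 68) dr [-0.01  0.02  0.02] cm [ 8.13 52.85 -0.39]
```

Request:
send_rows(dr=[[0,0,0],[0,0,0],[0,0,0],[0,0,0],[0,0,0],[0,0,0],[0,0,0],[0,0,0]], xyz=[[0,0,-3],[0,0,-7],[0,0,-11],[0.5,3,-14],[1.2,8,-14],[2.1,13.5,-14],[3,19.5,-14],[3.8,25,-14]], jaw=[15,15,15,15,15,15,15,15])

```text
time_s: 18.4
eef_pos: [0.5603, -0.1638, 0.1833]
eef_rot: [0.0, 0.19, 0.982, 0.0]
wrist_force: [0.6, 0.5, -0.6]
opening: 0.405
grasp_force: 59.9
```

Request:
send_rows(dr=[[0,0,0],[0,0,0],[0,0,0],[0,0,0],[0,0,0],[0,0,0],[0,0,0],[0,0,0]], xyz=[[0.8,5,0],[1.6,10.5,0],[2.4,16,0],[3.3,21.5,0],[4,26,0],[4.3,27.8,0],[4.3,27.8,2],[4.3,27.8,4]], jaw=[15,15,15,15,15,15,15,15])

```text
time_s: 19.4
eef_pos: [0.6233, 0.1068, 0.1413]
eef_rot: [-0.001, 0.19, 0.982, -0.0]
wrist_force: [-1.0, -0.0, -1.2]
opening: 0.408
grasp_force: 59.9
```

```bash
python3 -c "
from h import *
go((.6246,.108,.048,68))
im=ctrl.camera('scene')[...,::-1]
cv2.imwrite('pics/s7.png',cv2.resize(im[180:400,220:480],None,fx=2.7,fy=2.7))"
```

```text
t 19.4 p [0.6233 0.1068 0.1413] open 0.408 gf 59.9
(0.6246, 0.108, 0.048, 68) dr [-0.01 -0.01  0.01] cm [-0.08  0.17  9.33]
```

View pics/s7.png

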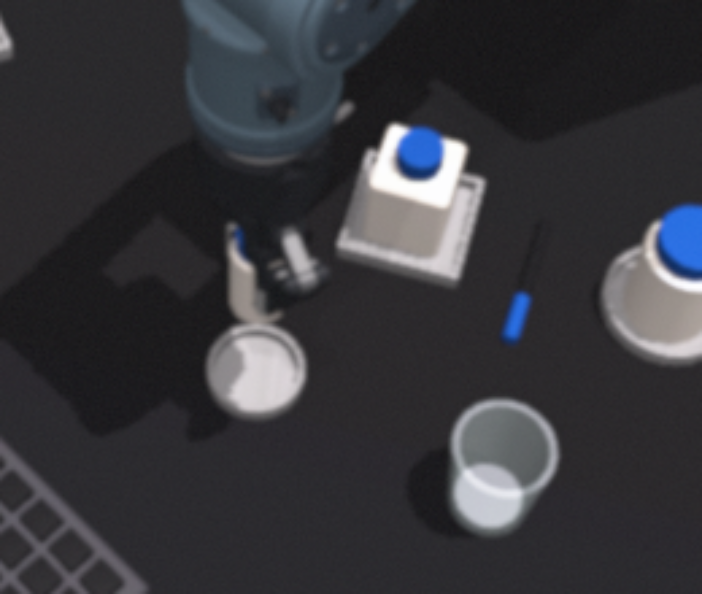

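The small round bottle is held upright (240,280) over its tray (257,368); lowering.

Request:
send_rows(dr=[[0,0,0],[0,0,0],[0,0,0],[0,0,0],[0,0,0],[0,0,0],[0,0,0],[0,0,0]], xyz=[[0,0.1,2.5],[0,0.1,5],[0,0.1,7],[0,0.1,8.5],[0,0.1,9.2],[0,0.1,9.5],[0,0.1,9.5],[0,0.1,9.5]], jaw=[15,15,15,15,15,15,15,15])

```text
time_s: 20.45
eef_pos: [0.6249, 0.1092, 0.0491]
eef_rot: [0.001, 0.19, 0.982, 0.0]
wrist_force: [-0.4, 0.1, -1.4]
opening: 0.409
grasp_force: 59.9
```

Request:
send_rows(dr=[[0,0,0],[0,0,0],[0,0,0],[0,0,0],[0,0,0],[0,0,0],[0,0,0],[0,0,0]], xyz=[[0,0,0.1],[0,0,0.1],[0,0,0.1],[0,0,0.1],[0,0,0.1],[0,0,0.1],[0,0,-1.5],[0,0,-4]], jaw=[15,15,100,100,100,100,100,100])

```text
time_s: 21.45
eef_pos: [0.6239, 0.1091, 0.0888]
eef_rot: [-0.001, 0.19, 0.982, -0.0]
wrist_force: [1.4, -1.2, 0.6]
opening: 1.001
grasp_force: 0.0
```

Request:
send_rows(dr=[[0,0,0],[0,0,0],[0,0,0],[0,0,0],[0,0,0],[0,0,0],[0,0,0],[0,0,0]], xyz=[[0,0,-4],[0,0,-8],[0,0,-12],[4,0,-15],[8,0,-18],[12,0,-18],[16,0,-18],[16,0,-18]], jaw=[100,100,100,100,100,100,100,100])

```text
time_s: 22.45
eef_pos: [0.474, 0.1698, 0.2697]
eef_rot: [0.001, 0.189, 0.982, 0.0]
wrist_force: [-1.3, 0.1, -0.3]
opening: 1.0
grasp_force: 0.0
```

```bash
python3 -c "
from h import *
go()
im=ctrl.camera('scene')[...,::-1]
cv2.imwrite('pics/s8.png',im)"
```

```text
t 22.45 p [0.474  0.1698 0.2697] open 1.0 gf 0.0
```

View pics/s8.png

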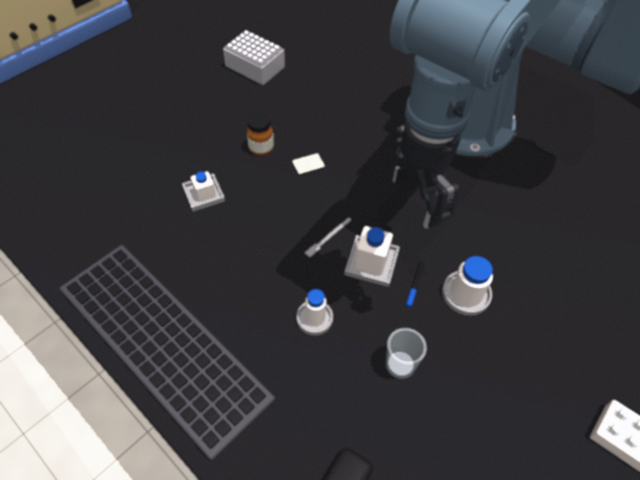

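All four bottles stand upright in their trays: caps at (201,177), (376,237), (477,269) and (316,297). A quick offset check before handing in.

```bash
python3 - <<'E'
from h import *
for n,px,z,t in(("SS",(201,176.5),.061,(.5793,-.2661)),("SL",(376,236.5),.095,(.4569,.1013)),("RL",(478,268),.097,(.3851,.2758)),("RS",(316,296),.085,(.6246,.108))):
    print(n,((p2w("scene",px,z)[0,:2]-t)*1000).round(1))
E
```

```text
SS [0.1 8.3]
SL [4.4 6.3]
RL [2.4 4.3]
RS [-1.   4.1]
```

```bash
python3 -c "
from bench import ctrl
print(ctrl.hand_in())"
```

```text
the job is handed in; nothing more can be done
None
```

All four bottles stand upright in their own trays, with caps about 4–9 mm from the tray centres by camera against a 19 mm limit. The jar and beaker were not touched, and I handed the job in at about 22 s; no verdict came back.

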